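Rack the leather-cream jars by shade

ROBOT

A 6-joint arm with a two-finger parallel gripper is mounted at the origin on the work surface. World frame = base frame: x ahead of the robot, y to its left, z up, the work surface at z = 0. Lengths are in m, angles in rad, forces in N, time in s.
With the tool pointing down it reaches from about 0.325 to 0.9 m from the base axis. Payload 6.1 kg.
Tool frame: the origin (TCP) lies at the very end of the fingers, on their centre line; the grasp point (between the pads) lies ctrl.grasp_offset behind it (ctrl.grasp_offset is the distance from the TCP to the grasp point, in m); z points along the fingers, y is the line along which they close (so a half turn about z gives the same grasp; the last joint's range is limited). The gripper opens to 85 mm and grips with 20 to 120 N. Pads are 22 mm wide; open, the fingers measure 114 mm over their backs; the gripper's body (76 mm by 85 mm) begins 54 mm behind the grasp point. The pads swing forward as they close: fully open they stand 13 mm farther back than shut.
Start: joints at [-1.251, 0.22, 1.526, -0, 1.395, -0.126], TCP at [0.269, -0.564, 0.231] pointing down, gripper open.
Joint ranges: [-2.98, 2.98], [-0.91, 2.08], [0.09, 2.57], [-1.24, 4.39], [0.2, 2.65], [-2.68, 2.68]. Speed limits (rad/s): [2.57, 2.57, 3.01, 3.14, 3.14, 3.14].

INTERFACE

Orientations are given as a 3x3 rotation matrix whose columns are the frame's x, y, z axes.
In Python, from plant import ctrl, cams gives the robot as it stands. The module is installed in compiled form; this text tells all that it offers.
- The arm moves only by the tool play_rows, never from a script. Its argument "rows" is a list of rows, each an object of numbers: "tx", "ty", "tz": the shift along the tool's x, y, z in m; "ax", "ay", "az": the turn, a rotation vector about the tool's x, y, z in rad; "gripper": the opening, from 0 (shut) to 1 (fully open). A call has 1 to 12 rows; each row shifts and turns the commanded pose from where the row before left it, along the tool's axes as they then stand; what a row does not reach is not made up. A row lasts 1/8 s, in which the tool goes at most 62.5 mm and 10.7 degrees, less where a joint would pass 70% of its speed; a pose out of reach is approached as far as the arm can. A call with a gripper value outside its range is refused whole. The fingers move at their own pace and stop on an object; the grip force is fixed at half the most. Time passes only in rows, so rows that do not move let the fingers close. It gives the time, the measured TCP pose, the force, the opening and the grip force at its end, in the units of the state.
- ctrl.state(): the state, without advancing time (a new reading comes with each control period).
- cams.read_camera(name): name is "scene" or "top"; returns a dict with "color" (480x640x3 uint8, red, green, blue), "K" (3x3 intrinsics, pixels), "distortion" ([k1, k2, p1, p2, k3] as OpenCV has them; the pictures are not rectified), "R" (3x3) and "t" (3): a world point X has camera coordinates R X + t. Camera axes: x right, y down, z forward; pixel columns grow to the right and rows downward; lengths in m; the calibration is good to about 2 mm. A picture is of the moment at which its call begins. There is no depth.
- ctrl.hand_in(): hands the job in; it is judged then, once.
The state is a dict: "time": time; "joint_pos": joint angles; "joint_vel": joint speeds; "effort": joint torques, N m; "eef_pos": TCP position; "eef_rot": TCP orientation; "ft_force": force on the tool from outside, world axes, zero at the start; "wrist_torque": the same for the moment, N m; "opening": opening from 0.0 (shut) to 1.0 (fully open); "grip_force": force on a finger pad.
Only numpy, scipy, OpenCV 4.12 (cv2) and the standard library are available. Lean on these libraries where they do the work, as an engineer would, in place of code of your own. Each camera call takes 0.05 s, during which the arm holds its last target. There are 200 camera calls.

TASK

Put the four jars of leather cream back on the wooden rack in order of shade: the lightest on the pad next to the brush pot, then darker and darker, the black one on the pad farthest from the pot. Stand each jar upright in the middle of its own green pad, setting the glass down gently rather than dropping it, and do not knock over a jar or disturb the hammer, the brass weight or the awl.

Things in the scene. Friction and masses are not known exactly. Their poses are not given: they have to be found in the camera images.
- jar_ivory_center (a point): Closed glass jar of leather cream, loose; lid, cream and label band all ivory, the lightest. Upright round jar, 48 mm across and 52 mm tall (screw lid 47 mm across is the top 15 mm), 0.10 to 0.20 kg. This point is its centre, 26 mm above its underside; z is up.
- jar_tan_center (a point): Closed glass jar of leather cream, loose; lid, cream and label band all tan, light brown. Upright round jar, 48 mm across and 52 mm tall (screw lid 47 mm across is the top 15 mm), 0.10 to 0.20 kg. This point is its centre, 26 mm above its underside; z is up.
- jar_brown_center (a point): Closed glass jar of leather cream, loose; lid, cream and label band all chestnut brown, darker than tan. Upright round jar, 48 mm across and 52 mm tall (screw lid 47 mm across is the top 15 mm), 0.10 to 0.20 kg. This point is its centre, 26 mm above its underside; z is up.
- jar_black_center (a point): Closed glass jar of leather cream, loose; lid, cream and label band all black, the darkest. Upright round jar, 48 mm across and 52 mm tall (screw lid 47 mm across is the top 15 mm), 0.10 to 0.20 kg. This point is its centre, 26 mm above its underside; z is up.
- pad_a: One of four like green round rubber pads, 64 mm across, 3 mm thick, fixed in a straight row, 76 mm from centre to centre, on top of the wooden rack. Origin: centre of its underside, at the height of the rack's top; x runs along the row, z up. Which letter lies where in the row changes from start to start.
- pad_b: One of four like green round rubber pads, 64 mm across, 3 mm thick, fixed in a straight row, 76 mm from centre to centre, on top of the wooden rack. Origin: centre of its underside, at the height of the rack's top; x runs along the row, z up. Which letter lies where in the row changes from start to start.
- pad_c: One of four like green round rubber pads, 64 mm across, 3 mm thick, fixed in a straight row, 76 mm from centre to centre, on top of the wooden rack. Origin: centre of its underside, at the height of the rack's top; x runs along the row, z up. Which letter lies where in the row changes from start to start.
- pad_d: One of four like green round rubber pads, 64 mm across, 3 mm thick, fixed in a straight row, 76 mm from centre to centre, on top of the wooden rack. Origin: centre of its underside, at the height of the rack's top; x runs along the row, z up. Which letter lies where in the row changes from start to start.
- rack: The rack: dark wooden plank fixed on the bench, 484 mm long (its x), 124 mm wide (its y), 20 mm thick, with brass strips along both long edges that stand 4 mm above its top. The four pads lie on its centre line about its middle. Origin: centre of its underside, on the bench.
- brush_pot: White ceramic pot with three brushes, fixed on one end of the rack in line with the pads: 58 mm across, 56 mm tall, handles up to 91 mm above the plank. Origin: centre of its underside, on the plank; the pads' centres are 88, 164, 240 and 316 mm away. It may be at either end; at the other is a flat aluminium tin, 60 mm across, 24 mm tall, blue top, fixed too.
- hammer: Bystander: hammer lying on the bench, 240 mm long, handle along its -x, 26 mm tall, head 88 mm across. Origin: about the middle of its length, at the bench.
- weight: Bystander: round brass pattern weight with a knob on top, 56 mm across, 52 mm tall. Origin: centre of its underside.
- awl: Bystander: stitching awl lying on the bench, wooden handle along its -x, steel blade along +x, 140 mm long, 26 mm tall. Origin: about the middle of its length, at the bench.
Not all that is in view belongs to the job. Leave any pink or purple look-alike of the part that bears jar_black_center alone.

How it is judged:
At the end, for the whole second after the job is handed in: All four jars stand upright (within 0.1 rad), released and at rest on the four pads, ordered ivory, tan, brown, black from the brush pot: each within 12 mm of its pad's centre along the row (88, 164, 240, 316 mm from the pot's centre) and across it, its centre 44 to 54 mm above the bench (horizontal distance between jar_ivory_center and brush_pot between 0.076 and 0.1 m and y of jar_ivory_center in the frame of rack between -0.012 and 0.012 m and z of jar_ivory_center in the frame of rack between 0.044 and 0.054 m and angle between each of jar_ivory_center, jar_tan_center, jar_brown_center, jar_black_center's own z axis and vertical below 0.1 rad and linear speed of each of jar_ivory, jar_tan, jar_brown, jar_black below 0.02 m/s and angular speed of each of jar_ivory, jar_tan, jar_brown, jar_black below 0.2 rad/s and horizontal distance between jar_tan_center and brush_pot between 0.152 and 0.176 m and y of jar_tan_center in the frame of rack between -0.012 and 0.012 m and z of jar_tan_center in the frame of rack between 0.044 and 0.054 m and horizontal distance between jar_brown_center and brush_pot between 0.228 and 0.252 m and y of jar_brown_center in the frame of rack between -0.012 and 0.012 m and z of jar_brown_center in the frame of rack between 0.044 and 0.054 m and horizontal distance between jar_black_center and brush_pot between 0.304 and 0.328 m and y of jar_black_center in the frame of rack between -0.012 and 0.012 m and z of jar_black_center in the frame of rack between 0.044 and 0.054 m); the robot touches nothing.
It fails at once if the hammer was shifted by more than 15 mm (distance of hammer from where it was at the start of the episode above 0.015 m).
It fails at once if the weight was shifted by more than 15 mm (distance of weight from where it was at the start of the episode above 0.015 m).
It fails at once if the awl was shifted by more than 15 mm (distance of awl from where it was at the start of the episode above 0.015 m).
It fails at once if a jar was tipped over (more than 35 degrees) (angle between any of jar_ivory_center, jar_tan_center, jar_brown_center, jar_black_center's own z axis and vertical above 0.61 rad).
It fails at once if a glass jar was dropped or slammed down (faster than 0.5 m/s while its centre is within 65 mm of the bench) ((linear speed of jar_ivory above 0.5 m/s and height (world z) of jar_ivory_center below 0.065 m) or (linear speed of jar_tan above 0.5 m/s and height (world z) of jar_tan_center below 0.065 m) or (linear speed of jar_brown above 0.5 m/s and height (world z) of jar_brown_center below 0.065 m) or (linear speed of jar_black above 0.5 m/s and height (world z) of jar_black_center below 0.065 m)).
It also fails if it takes over 104 s, if anything falls off the work surface, if the arm or the gripper's body presses on something with over 40 N, if the wrist force passes 120 N, or if a joint passes its speed limit or range.

## Working session

There is one attempt and no reset: what is moved stays moved. The work goes in short steps, Python scripts to look and compute and a tool call to move; the robot and the scene stay as the last step left them, time stands still between calls to the robot, and variables do not carry over. Pictures are saved under pics/ and viewed, at most 14 in all, crops included, and the job is handed in when it is done.

Besides the shell and the picture viewer there is one more tool, called after ">>>" as name(argument=value, ...) on one line, values as JSON. play_rows: Moves the arm, as the interface text tells. Its arguments: {"type":"object","properties":{"rows":{"type":"array"}},"required":["rows"]}

```bash
mkdir -p pics; python3 - <<'E'
from plant import ctrl,cams
import cv2
s=ctrl.state();print(s['time'],s['eef_pos'],s['eef_rot'],s['opening'],ctrl.grasp_offset)
for n in("scene","top"):
    c=cams.read_camera(n);cv2.imwrite(f'pics/{n}0.png',c['color'][:,:,::-1]);print(c['K'],c['distortion'],c['R'],c['t'])
E
```

```text
0.0 [ 0.26928144 -0.56334038  0.23020351] [[ 9.02275310e-01  4.31159916e-01 -6.25186831e-04]
 [ 4.31160312e-01 -9.02273487e-01  1.82757965e-03]
 [ 2.23889589e-04 -1.91853575e-03 -9.99998135e-01]] 1.0001189449990255 0.0187
[[536.40076237   0.         318.71220114]
 [  0.         536.40076237 235.82506913]
 [  0.           0.           1.        ]] [-0.15289651  0.          0.          0.          0.        ] [[ 0.43101196  0.90217071  0.01779607]
 [ 0.51397523 -0.22924614 -0.82660491]
 [-0.74165905  0.36542334 -0.56250123]] [-0.1430387  -0.26990247  1.64361941]
[[442.71950841   0.         320.64824734]
 [  0.         442.71950841 236.4302835 ]
 [  0.           0.           1.        ]] [0.02163285 0.         0.         0.         0.        ] [[-0.01990623 -0.99976653  0.00840395]
 [-0.98269274  0.01801652 -0.18436481]
 [ 0.18417036 -0.0119285  -0.98282195]] [-0.10304179  0.53678294  0.81494409]
```

View pics/scene0.png

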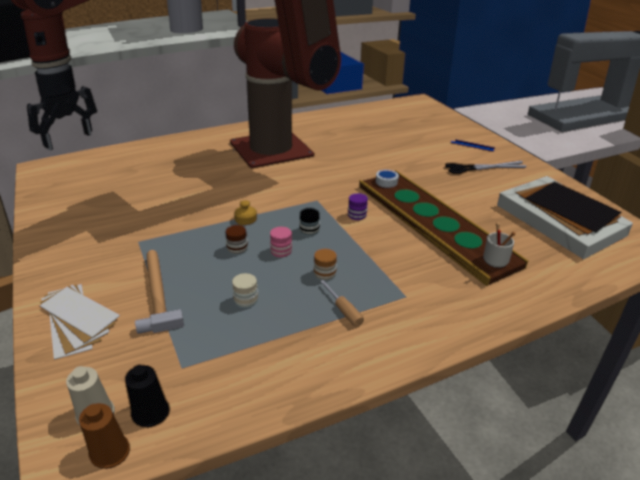

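View pics/top0.png

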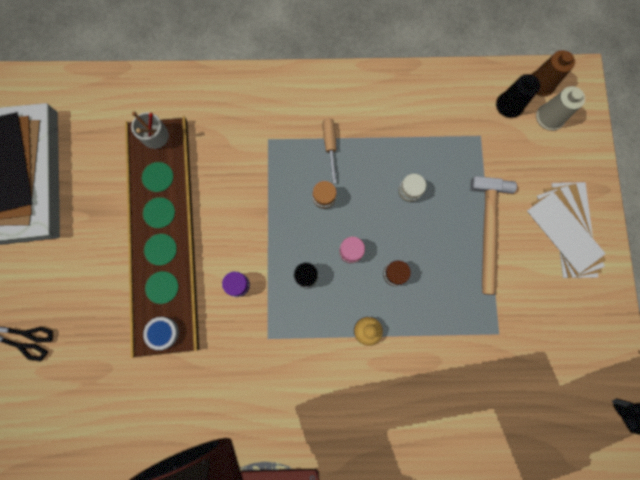

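Top view: ivory (413,187), tan (325,193), brown (398,272) and black (306,274). The look-alikes are pink (352,249) and purple (236,284). The pot is at (150,130), the pads run at x≈158, rows 177/212/249/288, and the tin is at (160,333). Black could be (306,274), purple or pink; (306,274) is neutral dark, and I'll confirm it in a crop.

```bash
cat > h.py <<'E'
import cv2,numpy as np
def ray(c,px):
    u=cv2.undistortPoints(np.array([[px]],float),c['K'],np.array(c['distortion']))[0,0]
    R=np.array(c['R']);t=np.array(c['t'])
    return -R.T@t, R.T@np.array([u[0],u[1],1.])
def onz(c,px,z):
    o,d=ray(c,px);return o+d*(z-o[2])/d[2]
def proj(c,X):
    return cv2.projectPoints(np.array([X],float),cv2.Rodrigues(np.array(c['R']))[0],np.array(c['t']),c['K'],np.array(c['distortion']))[0][0,0]
def blob(img,seed,tol=None,mask=None,r=30):
    n,l,st,ce=cv2.connectedComponentsWithStats(mask.astype(np.uint8))
    best=min(range(1,n),key=lambda i:np.hypot(*(ce[i]-seed)) if st[i,4]>40 else 1e9)
    return ce[best],st[best]
E
python3 - <<'E'
from plant import cams
from h import *
top=cams.read_camera('top');sc=cams.read_camera('scene')
im=top['color'];hsv=cv2.cvtColor(im,cv2.COLOR_RGB2HSV)
g=cv2.inRange(hsv,(50,100,40),(90,255,255))
P=[]
for s in[(157,177),(158,212),(160,249),(161,288)]:
    ce,st=blob(im,s,mask=g);p=onz(top,ce,.023);P.append(p);print('pad',ce,st[2:],p.round(4))
print('spacing',[np.linalg.norm(P[i+1]-P[i]).round(4) for i in range(3)])
v=hsv.astype(int)
for n,s in dict(ivory=(413,185),tan=(325,191),brown=(398,271),black=(306,274),pink=(352,248),weight=(368,330)).items():
    print(n,im[s[1]-1:s[1]+2,s[0]-1:s[0]+2].reshape(-1,3).mean(0).round(), np.round(onz(top,s,.052),3), proj(sc,onz(top,s,.052)).round())
g2=cv2.cvtColor(sc['color'],cv2.COLOR_RGB2HSV);g2=cv2.inRange(g2,(50,100,40),(90,255,255))
for s in[(468,240),(446,224),(426,210),(406,196)]:
    ce,st=blob(0,s,mask=g2);print('pad scene',ce,onz(sc,ce,.023).round(4))
a=cv2.resize(im[110:350,220:520],None,fx=2.5,fy=2.5,interpolation=cv2.INTER_CUBIC);cv2.imwrite('pics/t1.png',a[:,:,::-1])
b=cv2.resize(sc['color'][180:330,210:390],None,fx=4,fy=4,interpolation=cv2.INTER_CUBIC);cv2.imwrite('pics/s1.png',b[:,:,::-1])
E
```

```text
pad [157.16309013 176.56938484] [ 31  30 699] [0.6712 0.22   0.023 ]
pad [158.49247606 212.30642955] [ 32  30 731] [0.5956 0.2138 0.023 ]
pad [159.91937581 249.1183355 ] [ 31  31 769] [0.52   0.2075 0.023 ]
pad [161.42679901 287.15384615] [ 32  32 806] [0.4443 0.2009 0.023 ]
spacing [np.float64(0.0759), np.float64(0.0759), np.float64(0.076)]
ivory [186. 186. 172.] [ 0.635 -0.3    0.052] [247. 278.]
tan [153. 105.  61.] [ 0.626 -0.124  0.052] [327. 254.]
brown [84. 45. 26.] [ 0.464 -0.261  0.052] [238. 229.]
black [ 9. 11.  9.] [ 0.462 -0.084  0.052] [311. 211.]
pink [185. 116. 145.] [ 0.51  -0.174  0.052] [283. 231.]
weight [174. 138.  68.] [ 0.354 -0.199  0.052] [248. 200.]
pad scene [467.91445428 239.62831858] [0.6741 0.2133 0.023 ]
pad scene [445.72909699 223.79598662] [0.5986 0.2063 0.023 ]
pad scene [425.31086142 209.17977528] [0.5233 0.1998 0.023 ]
pad scene [406.34042553 195.6212766 ] [0.4477 0.1934 0.023 ]
```

View pics/t1.png

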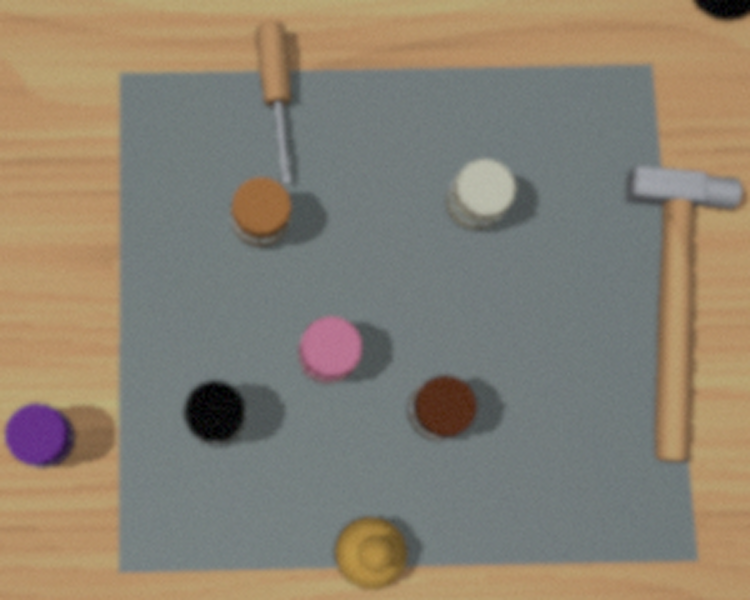

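View pics/s1.png

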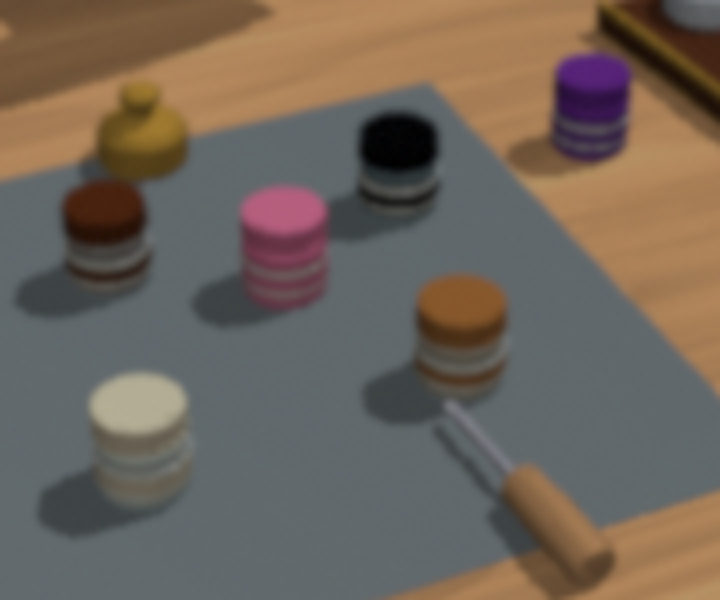

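The crop confirms it: the black lid at top-view (306,274) is neutral black, while pink (352,249) and purple (236,284) are decoys. The awl tip is close to the tan jar, up and to its right. The two cameras differ by about 5 mm, so I'll check them against the gripper as I go.

```bash
cat >> h.py <<'E'
def lids(c,z=.052,only=None):
    im=c['color'];hsv=cv2.cvtColor(im,cv2.COLOR_RGB2HSV).astype(int);H,S,V=hsv[...,0],hsv[...,1],hsv[...,2]
    M=dict(ivory=((S<40)&(V>150),(413,187)),tan=((H<16)&(S>120)&(V>110),(325,193)),brown=((H<16)&(S>120)&(V<105),(398,272)),black=((V<40),(306,274)))
    o={}
    for n,(m,s) in M.items():
        w=np.zeros(m.shape,bool);w[s[1]-25:s[1]+25,s[0]-25:s[0]+25]=1
        k=cv2.morphologyEx((m&w).astype(np.uint8),cv2.MORPH_OPEN,np.ones((3,3)))
        cs=max(cv2.findContours(k,cv2.RETR_EXTERNAL,cv2.CHAIN_APPROX_NONE)[0],key=cv2.contourArea)
        (x,y),(a,b),_=cv2.fitEllipse(cs);o[n]=onz(c,(x,y),z);print(n,round(x,1),round(y,1),'axes',round(a,1),round(b,1),o[n].round(4))
    return o
def delta(s,target,yaw_y_deg):
    R=np.array(s['eef_rot']);cur=np.degrees(np.arctan2(R[1,1],R[0,1]))
    d=np.array(target)-s['eef_pos'];print('pos',np.round(s['eef_pos'],4),'yaw',round(cur,1),'tool delta',(R.T@d).round(4),'az',round(np.radians(cur-yaw_y_deg),3))
E
python3 - <<'E'
from plant import cams,ctrl
from h import *
o=lids(cams.read_camera('top'))
iv=o['ivory'];delta(ctrl.state(),(iv[0],iv[1],.16),-85.2)
E
```

```text
ivory 413.7 184.3 axes 21.2 22.3 [ 0.6368 -0.3011  0.052 ]
tan 324.2 192.2 axes 20.7 21.4 [ 0.6238 -0.1222  0.052 ]
brown 397.9 272.3 axes 21.5 22.5 [ 0.4615 -0.2604  0.052 ]
black 305.6 274.4 axes 21.8 21.8 [ 0.4608 -0.083   0.052 ]
pos [ 0.2694 -0.5636  0.2308] yaw -64.5 tool delta [ 0.4447 -0.0784  0.0709] az 0.362
```

>>> play_rows(rows=[{"az": 0.181, "gripper": 1}, {"az": 0.181, "gripper": 1}, {"tx": 0.039, "ty": -0.023, "tz": 0.007, "gripper": 1}, {"tx": 0.039, "ty": -0.023, "tz": 0.007, "gripper": 1}, {"tx": 0.039, "ty": -0.023, "tz": 0.007, "gripper": 1}, {"tx": 0.039, "ty": -0.023, "tz": 0.007, "gripper": 1}, {"tx": 0.039, "ty": -0.023, "tz": 0.007, "gripper": 1}, {"tx": 0.039, "ty": -0.023, "tz": 0.007, "gripper": 1}, {"tx": 0.039, "ty": -0.023, "tz": 0.007, "gripper": 1}, {"tx": 0.039, "ty": -0.023, "tz": 0.007, "gripper": 1}, {"tx": 0.039, "ty": -0.023, "tz": 0.007, "gripper": 1}, {"tx": 0.038, "ty": -0.023, "tz": 0.007, "gripper": 1}])

```text
$.rows[0]: bad value
```

```bash
python3 - <<'E'
from plant import cams,ctrl
from h import *
s=ctrl.state();delta(s,(.6368,-.3011,.035),-85.2)
t=cams.read_camera('top');c=cams.read_camera('scene');print(proj(t,s['eef_pos']),proj(c,s['eef_pos']))
R=np.array(s['eef_rot']);
for k in(-.0425,.0425):
  p=s['eef_pos']+R[:,1]*k-.013*R[:,2];print('tip',proj(t,p),proj(c,p))
a=cv2.resize(t['color'][120:250,340:490],None,fx=4,fy=4);b=cv2.resize(c['color'][170:320,170:320],None,fx=4,fy=4)
cv2.imwrite('pics/a2.png',a[:,:,::-1]);cv2.imwrite('pics/b2.png',b[:,:,::-1])
E
```

```text
pos [ 0.2694 -0.5636  0.2308] yaw -64.5 tool delta [ 0.4447 -0.0783  0.1959] az 0.362
[638.82649067 389.13302027] [ 71.73202457 146.11621835]
tip [620.00799144 404.70799086] [ 87.65982174 134.14676914]
tip [670.81256243 376.63913309] [ 52.68875708 147.36198096]
```

View pics/b2.png

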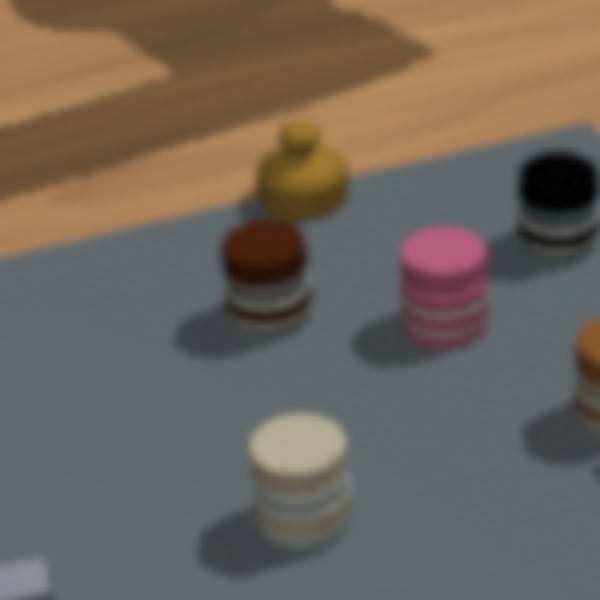

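The arm did not move because the call was refused; maybe every field is required. The picture shows the jars unchanged, ivory at crop (298,445). I'll try one row with all fields filled in.

>>> play_rows(rows=[{"tx": 0.0, "ty": 0.0, "tz": 0.0, "ax": 0.0, "ay": 0.0, "az": 0.18, "gripper": 1.0}, {"tx": 0.0, "ty": 0.0, "tz": 0.0, "ax": 0.0, "ay": 0.0, "az": 0.18, "gripper": 1.0}])

```text
time: 0.6
eef_pos: [0.2695, -0.5639, 0.2313]
eef_rot: [[0.997, 0.08, -0.0], [0.08, -0.997, 0.0], [-0.0, -0.0, -1.0]]
ft_force: [0.1, -0.4, -0.1]
opening: 1.002
grip_force: 0.0
```

>>> play_rows(rows=[{"tx": 0.039, "ty": -0.023, "tz": 0.007, "ax": 0, "ay": 0, "az": 0, "gripper": 1}, {"tx": 0.039, "ty": -0.023, "tz": 0.007, "ax": 0, "ay": 0, "az": 0, "gripper": 1}, {"tx": 0.039, "ty": -0.023, "tz": 0.007, "ax": 0, "ay": 0, "az": 0, "gripper": 1}, {"tx": 0.039, "ty": -0.023, "tz": 0.007, "ax": 0, "ay": 0, "az": 0, "gripper": 1}, {"tx": 0.039, "ty": -0.023, "tz": 0.007, "ax": 0, "ay": 0, "az": 0, "gripper": 1}, {"tx": 0.039, "ty": -0.023, "tz": 0.007, "ax": 0, "ay": 0, "az": 0, "gripper": 1}, {"tx": 0.039, "ty": -0.023, "tz": 0.007, "ax": 0, "ay": 0, "az": 0, "gripper": 1}, {"tx": 0.039, "ty": -0.023, "tz": 0.007, "ax": 0, "ay": 0, "az": 0, "gripper": 1}, {"tx": 0.039, "ty": -0.023, "tz": 0.007, "ax": 0, "ay": 0, "az": 0, "gripper": 1}, {"tx": 0.038, "ty": -0.023, "tz": 0.007, "ax": 0, "ay": 0, "az": 0, "gripper": 1}, {"tx": 0, "ty": 0, "tz": 0, "ax": 0, "ay": 0, "az": 0, "gripper": 1}])

```text
time: 1.98
eef_pos: [0.639, -0.2985, 0.1601]
eef_rot: [[0.996, 0.09, -0.001], [0.09, -0.996, 0.001], [-0.001, -0.001, -1.0]]
ft_force: [-0.1, -0.2, -0.1]
opening: 1.005
grip_force: 0.0
```

```bash
python3 - <<'E'
from plant import cams,ctrl
from h import *
s=ctrl.state();delta(s,(.6368,-.3011,.035),-85.2)
t=cams.read_camera('top');c=cams.read_camera('scene');print(proj(t,s['eef_pos']),proj(c,s['eef_pos']))
R=np.array(s['eef_rot']);
a=cv2.resize(t['color'][120:250,340:490],None,fx=4,fy=4);b=cv2.resize(c['color'][170:320,170:320],None,fx=4,fy=4)
for k in(-.0425,.0425):
  p=s['eef_pos']+R[:,1]*k-.013*R[:,2];u=(proj(t,p)-(340,120))*4;v=(proj(c,p)-170)*4;print(u,v)
  cv2.drawMarker(a,tuple(int(q) for q in u),(255,0,255),0,10);cv2.drawMarker(b,tuple(int(q) for q in v),(255,0,255),0,10)
w=np.hstack([a,b[:520]]);w=cv2.resize(w,None,fx=.66,fy=.66)
cv2.imwrite('pics/w2.png',w[:,:,::-1])
E
```

```text
pos [ 0.639  -0.2985  0.1601] yaw -84.9 tool delta [-0.0024  0.0026  0.1251] az 0.006
[425.43263178 164.63566169] [244.83527837 232.89104024]
[251.58660144 178.25096804] [382.49659745 202.68635827]
[446.36127291 158.04341749] [209.89347373 253.47275706]
```

View pics/w2.png

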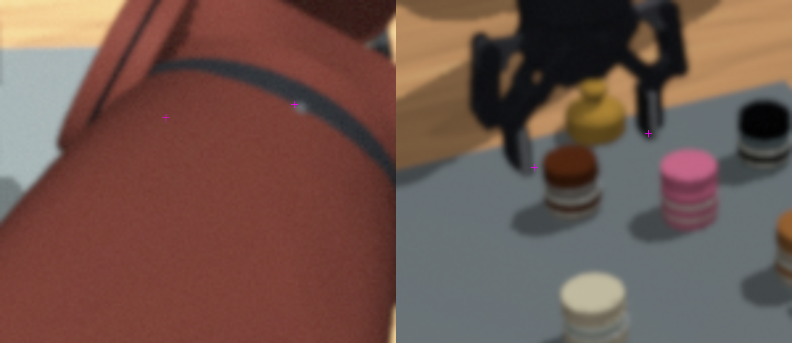

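The arm hides the top view here. In the scene view the fingertips appear about 2–3 px left of their projection, the same sign as the jar mismatch. So the scene camera is the one that is off, and I'll trust the top camera.

>>> play_rows(rows=[{"tx": -0.002, "ty": 0.003, "tz": 0.03, "ax": 0, "ay": 0, "az": 0, "gripper": 1}, {"tx": 0, "ty": 0, "tz": 0.03, "ax": 0, "ay": 0, "az": 0, "gripper": 1}, {"tx": 0, "ty": 0, "tz": 0.03, "ax": 0, "ay": 0, "az": 0, "gripper": 1}, {"tx": 0, "ty": 0, "tz": 0.02, "ax": 0, "ay": 0, "az": 0, "gripper": 1}, {"tx": 0, "ty": 0, "tz": 0.02, "ax": 0, "ay": 0, "az": 0, "gripper": 1}, {"tx": 0, "ty": 0, "tz": 0.02, "ax": 0, "ay": 0, "az": 0, "gripper": 1}, {"tx": 0, "ty": 0, "tz": 0, "ax": 0, "ay": 0, "az": 0, "gripper": 1}, {"tx": 0, "ty": 0, "tz": 0, "ax": 0, "ay": 0, "az": 0, "gripper": 0}, {"tx": 0, "ty": 0, "tz": 0, "ax": 0, "ay": 0, "az": 0, "gripper": 0}, {"tx": 0, "ty": 0, "tz": 0, "ax": 0, "ay": 0, "az": 0, "gripper": 0}, {"tx": 0, "ty": 0, "tz": 0, "ax": 0, "ay": 0, "az": 0, "gripper": 0}, {"tx": 0, "ty": 0, "tz": 0, "ax": 0, "ay": 0, "az": 0, "gripper": 0}])

```text
time: 3.58
eef_pos: [0.6368, -0.3052, 0.0131]
eef_rot: [[0.996, 0.086, 0.003], [0.086, -0.996, -0.001], [0.002, 0.002, -1.0]]
ft_force: [0.5, 1.2, 6.0]
opening: 0.543
grip_force: 62.3
```

>>> play_rows(rows=[{"tx": 0, "ty": 0, "tz": -0.02, "ax": 0, "ay": 0, "az": 0, "gripper": 0}, {"tx": 0, "ty": 0, "tz": -0.03, "ax": 0, "ay": 0, "az": 0, "gripper": 0}, {"tx": 0, "ty": 0, "tz": -0.04, "ax": 0, "ay": 0, "az": 0, "gripper": 0}, {"tx": 0, "ty": 0, "tz": -0.04, "ax": 0, "ay": 0, "az": 0, "gripper": 0}, {"tx": 0, "ty": 0, "tz": -0.04, "ax": 0, "ay": 0, "az": 0, "gripper": 0}, {"tx": 0, "ty": 0, "tz": 0, "ax": 0, "ay": 0, "az": 0, "gripper": 0}])

```text
time: 4.32
eef_pos: [0.6378, -0.3059, 0.1875]
eef_rot: [[0.996, 0.086, 0.008], [0.086, -0.996, -0.005], [0.007, 0.005, -1.0]]
ft_force: [0.4, -0.1, -1.8]
opening: 0.537
grip_force: 61.8
```

```bash
python3 - <<'E'
from plant import cams,ctrl
from h import *
s=ctrl.state();delta(s,(.6712,.220,.036),-85.2);print(s['opening'],s['grip_force'],s['ft_force'])
c=cams.read_camera('scene');p=proj(c,s['eef_pos']);x,y=int(p[0])-75,max(0,int(p[1])-90)
cv2.imwrite('pics/g3.png',cv2.resize(c['color'][y:y+130,x:x+150],None,fx=4,fy=4)[:,:,::-1]);print(x,y)
E
```

```text
pos [ 0.6378 -0.3059  0.1875] yaw -85.1 tool delta [ 0.0773 -0.522   0.1492] az 0.002
0.5365735198818379 61.82969864923507 [ 0.39023512 -0.07434671 -1.75745989]
164 130
```

View pics/g3.png

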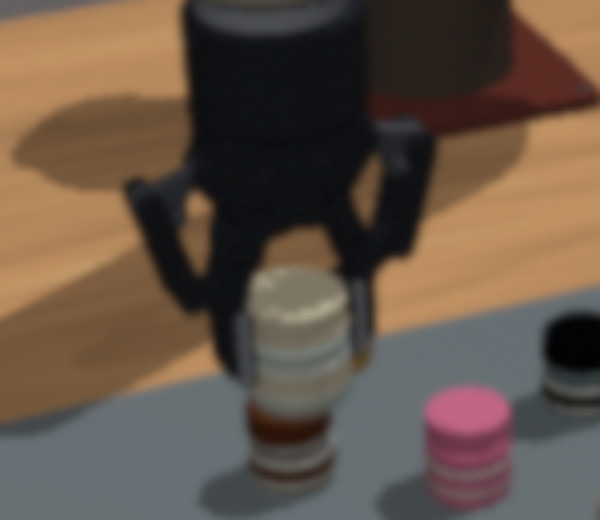

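Ivory is held upright between the fingers at crop (298,340). Now I'll carry it to the first pad.

>>> play_rows(rows=[{"tx": 0.007, "ty": -0.025, "tz": 0, "ax": 0, "ay": 0, "az": 0, "gripper": 0}, {"tx": 0.007, "ty": -0.05, "tz": 0, "ax": 0, "ay": 0, "az": 0, "gripper": 0}, {"tx": 0.007, "ty": -0.05, "tz": 0, "ax": 0, "ay": 0, "az": 0, "gripper": 0}, {"tx": 0.007, "ty": -0.05, "tz": 0, "ax": 0, "ay": 0, "az": 0, "gripper": 0}, {"tx": 0.007, "ty": -0.05, "tz": 0, "ax": 0, "ay": 0, "az": 0, "gripper": 0}, {"tx": 0.007, "ty": -0.05, "tz": 0, "ax": 0, "ay": 0, "az": 0, "gripper": 0}, {"tx": 0.007, "ty": -0.05, "tz": 0, "ax": 0, "ay": 0, "az": 0, "gripper": 0}, {"tx": 0.007, "ty": -0.05, "tz": 0, "ax": 0, "ay": 0, "az": 0, "gripper": 0}, {"tx": 0.007, "ty": -0.05, "tz": 0, "ax": 0, "ay": 0, "az": 0, "gripper": 0}, {"tx": 0.007, "ty": -0.05, "tz": 0, "ax": 0, "ay": 0, "az": 0, "gripper": 0}, {"tx": 0.007, "ty": -0.047, "tz": 0, "ax": 0, "ay": 0, "az": 0, "gripper": 0}, {"tx": 0, "ty": 0, "tz": 0, "ax": 0, "ay": 0, "az": 0, "gripper": 0}])

```text
time: 5.88
eef_pos: [0.665, 0.2269, 0.1787]
eef_rot: [[0.996, 0.091, -0.004], [0.091, -0.996, 0.0], [-0.004, -0.001, -1.0]]
ft_force: [-0.5, -0.6, -2.0]
opening: 0.542
grip_force: 62.0
```

```bash
python3 - <<'E'
from plant import cams,ctrl
from h import *
s=ctrl.state();delta(s,(.6712,.220,.036),-85.2);print(s['joint_pos'],s['eef_rot'][:,2])
c=cams.read_camera('top')
cv2.imwrite('pics/g4.png',cv2.resize(c['color'][90:310,60:280],None,fx=2.7,fy=2.7)[:,:,::-1])
E
```

```text
pos [0.665  0.2269 0.1787] yaw -84.8 tool delta [0.0061 0.0076 0.1426] az 0.007
[2.16116655e-01 4.42862689e-01 1.34748221e+00 1.40520499e-03
 1.35526500e+00 1.69538584e+00] [-4.21793522e-03  4.79356572e-04 -9.99990990e-01]
```

View pics/g4.png

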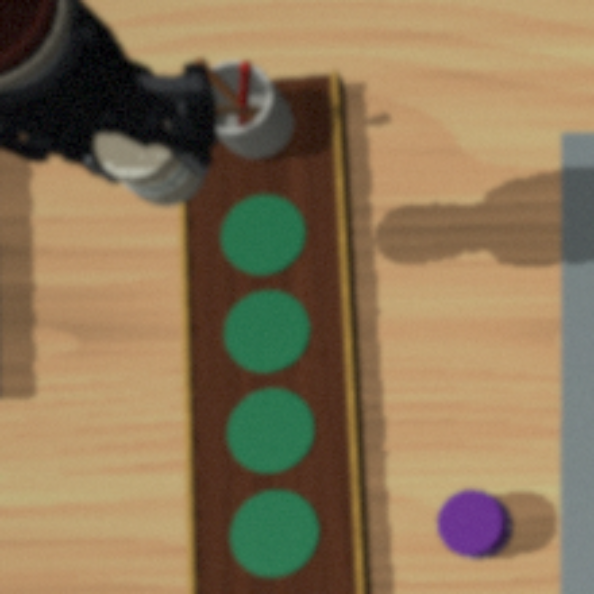

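The jar is high over the rack (lid at crop (133,155)) and the first pad is at (263,235). The gripper clears the pot. I'll descend partway and check the lid.

>>> play_rows(rows=[{"tx": 0.006, "ty": 0.008, "tz": 0.02, "ax": 0, "ay": 0, "az": 0, "gripper": 0}, {"tx": 0, "ty": 0, "tz": 0.03, "ax": 0, "ay": 0, "az": 0, "gripper": 0}, {"tx": 0, "ty": 0, "tz": 0.03, "ax": 0, "ay": 0, "az": 0, "gripper": 0}, {"tx": 0, "ty": 0, "tz": 0.02, "ax": 0, "ay": 0, "az": 0, "gripper": 0}, {"tx": 0, "ty": 0, "tz": 0.0, "ax": 0, "ay": 0, "az": 0, "gripper": 0}])

```text
time: 6.55
eef_pos: [0.6724, 0.213, 0.0779]
eef_rot: [[0.996, 0.084, -0.005], [0.084, -0.996, -0.001], [-0.006, 0.001, -1.0]]
ft_force: [-1.1, 0.1, -1.3]
opening: 0.54
grip_force: 62.0
```

```bash
python3 - <<'E'
from plant import cams,ctrl
from h import *
s=ctrl.state();delta(s,(.6712,.220,.036),-85.2)
c=cams.read_camera('top');im=c['color']
print('prev lid ray at .218',onz(c,(60+133/2.7,90+155/2.7),.218))
print('expect lid px',proj(c,s['eef_pos']+[0,0,.039]),'expect bottom',proj(c,s['eef_pos']-[0,0,.013]))
cv2.imwrite('pics/g5.png',cv2.resize(im[120:220,90:210],None,fx=5,fy=5)[:,:,::-1])
E
```

```text
pos [0.6724 0.213  0.0779] yaw -85.2 tool delta [-0.0004 -0.0072  0.0419] az 0.0
prev lid ray at .218 [0.65573257 0.22701761 0.218     ]
expect lid px [142.94710227 159.7375586 ] expect bottom [153.22217957 169.15006893]
```

View pics/g5.png

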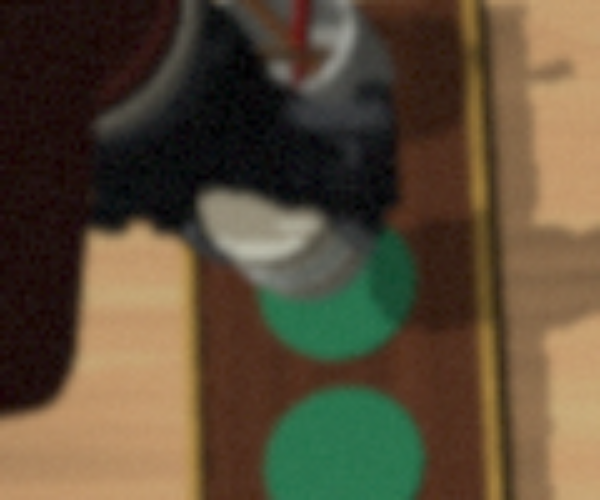

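The lid edges (left 129.4, bottom 172.4 px) match the prediction (129.0, 173.6) to about 2 mm, so the top camera and the arm agree.

>>> play_rows(rows=[{"tx": 0, "ty": -0.004, "tz": 0.01, "ax": 0, "ay": 0, "az": 0, "gripper": 0}, {"tx": 0, "ty": -0.003, "tz": 0.01, "ax": 0, "ay": 0, "az": 0, "gripper": 0}, {"tx": 0, "ty": 0, "tz": 0.01, "ax": 0, "ay": 0, "az": 0, "gripper": 0}, {"tx": 0, "ty": 0, "tz": 0, "ax": 0, "ay": 0, "az": 0, "gripper": 0}, {"tx": 0, "ty": 0, "tz": 0, "ax": 0, "ay": 0, "az": 0, "gripper": 0}])

```text
time: 7.22
eef_pos: [0.6738, 0.2217, 0.0514]
eef_rot: [[0.996, 0.086, 0.0], [0.086, -0.996, 0.0], [0.0, 0.0, -1.0]]
ft_force: [0.1, -0.1, -0.4]
opening: 0.539
grip_force: 62.0
```

>>> play_rows(rows=[{"tx": -0.003, "ty": 0.002, "tz": 0.005, "ax": 0, "ay": 0, "az": 0, "gripper": 0}, {"tx": 0, "ty": 0, "tz": 0.004, "ax": 0, "ay": 0, "az": 0, "gripper": 0}, {"tx": 0, "ty": 0, "tz": 0.003, "ax": 0, "ay": 0, "az": 0, "gripper": 0}, {"tx": 0, "ty": 0, "tz": 0.002, "ax": 0, "ay": 0, "az": 0, "gripper": 0}, {"tx": 0, "ty": 0, "tz": 0, "ax": 0, "ay": 0, "az": 0, "gripper": 0}])

```text
time: 7.85
eef_pos: [0.6707, 0.2193, 0.037]
eef_rot: [[0.996, 0.086, -0.0], [0.086, -0.996, -0.0], [-0.0, 0.0, -1.0]]
ft_force: [-0.4, 0.2, -1.5]
opening: 0.541
grip_force: 62.0
```

>>> play_rows(rows=[{"tx": 0, "ty": 0, "tz": 0.001, "ax": 0, "ay": 0, "az": 0, "gripper": 0}, {"tx": 0, "ty": 0, "tz": 0.001, "ax": 0, "ay": 0, "az": 0, "gripper": 0}, {"tx": 0, "ty": 0, "tz": 0, "ax": 0, "ay": 0, "az": 0, "gripper": 0}])

```text
time: 8.22
eef_pos: [0.671, 0.2194, 0.0361]
eef_rot: [[0.996, 0.086, 0.0], [0.086, -0.996, 0.0], [0.0, -0.0, -1.0]]
ft_force: [-2.3, 0.3, 4.1]
opening: 0.542
grip_force: 62.5
```

Contact, at 4 N. Release and lift.

>>> play_rows(rows=[{"tx": 0, "ty": 0, "tz": 0, "ax": 0, "ay": 0, "az": 0, "gripper": 0.7}, {"tx": 0, "ty": 0, "tz": 0, "ax": 0, "ay": 0, "az": 0, "gripper": 1}, {"tx": 0, "ty": 0, "tz": 0, "ax": 0, "ay": 0, "az": 0, "gripper": 1}, {"tx": 0, "ty": 0, "tz": 0, "ax": 0, "ay": 0, "az": 0, "gripper": 1}, {"tx": 0, "ty": 0, "tz": -0.02, "ax": 0, "ay": 0, "az": 0, "gripper": 1}, {"tx": 0, "ty": 0, "tz": -0.03, "ax": 0, "ay": 0, "az": 0, "gripper": 1}, {"tx": 0, "ty": 0, "tz": -0.04, "ax": 0, "ay": 0, "az": 0, "gripper": 1}, {"tx": 0, "ty": 0, "tz": -0.04, "ax": 0, "ay": 0, "az": 0, "gripper": 1}, {"tx": 0, "ty": 0.03, "tz": 0, "ax": 0, "ay": 0, "az": 0, "gripper": 1}, {"tx": -0.005, "ty": 0.05, "tz": 0, "ax": 0, "ay": 0, "az": 0.1, "gripper": 1}, {"tx": -0.005, "ty": 0.05, "tz": 0, "ax": 0, "ay": 0, "az": 0.1, "gripper": 1}, {"tx": 0, "ty": 0.05, "tz": 0, "ax": 0, "ay": 0, "az": 0.1, "gripper": 1}])

```text
time: 9.72
eef_pos: [0.6616, 0.0382, 0.1673]
eef_rot: [[0.977, -0.215, 0.002], [-0.215, -0.977, -0.0], [0.002, -0.0, -1.0]]
ft_force: [1.0, 0.1, 0.5]
opening: 0.999
grip_force: 0.0
```

```bash
python3 - <<'E'
from plant import cams,ctrl
from h import *
s=ctrl.state();delta(s,(.6238,-.1222,.16),-108)
E
```

```text
pos [0.6616 0.0382 0.1673] yaw -102.4 tool delta [-0.0023  0.1648  0.0072] az 0.097
```

>>> play_rows(rows=[{"tx": 0, "ty": 0, "tz": 0, "ax": 0, "ay": 0, "az": 0.097, "gripper": 1}, {"tx": 0.003, "ty": 0.041, "tz": 0, "ax": 0, "ay": 0, "az": 0, "gripper": 1}, {"tx": 0.003, "ty": 0.041, "tz": 0, "ax": 0, "ay": 0, "az": 0, "gripper": 1}, {"tx": 0.003, "ty": 0.041, "tz": 0, "ax": 0, "ay": 0, "az": 0, "gripper": 1}, {"tx": 0.004, "ty": 0.041, "tz": 0, "ax": 0, "ay": 0, "az": 0, "gripper": 1}, {"tx": 0, "ty": 0, "tz": 0, "ax": 0, "ay": 0, "az": 0, "gripper": 1}, {"tx": 0, "ty": 0, "tz": 0, "ax": 0, "ay": 0, "az": 0, "gripper": 1}])

```text
time: 10.6
eef_pos: [0.6239, -0.1203, 0.1665]
eef_rot: [[0.952, -0.307, 0.001], [-0.307, -0.952, 0.0], [0.001, -0.001, -1.0]]
ft_force: [0.1, 0.3, -0.1]
opening: 0.999
grip_force: 0.0
```

```bash
python3 - <<'E'
from plant import cams,ctrl
from h import *
s=ctrl.state();delta(s,(.6238,-.1222,.012),-108)
c=cams.read_camera('top');im=c['color']
cv2.imwrite('pics/g6.png',cv2.resize(im[100:320,90:390],None,fx=2.6,fy=2.6)[:,:,::-1])
# awl tip
E
```

```text
pos [ 0.6239 -0.1203  0.1665] yaw -107.9 tool delta [0.0003 0.0019 0.1545] az 0.002
```

View pics/g6.png

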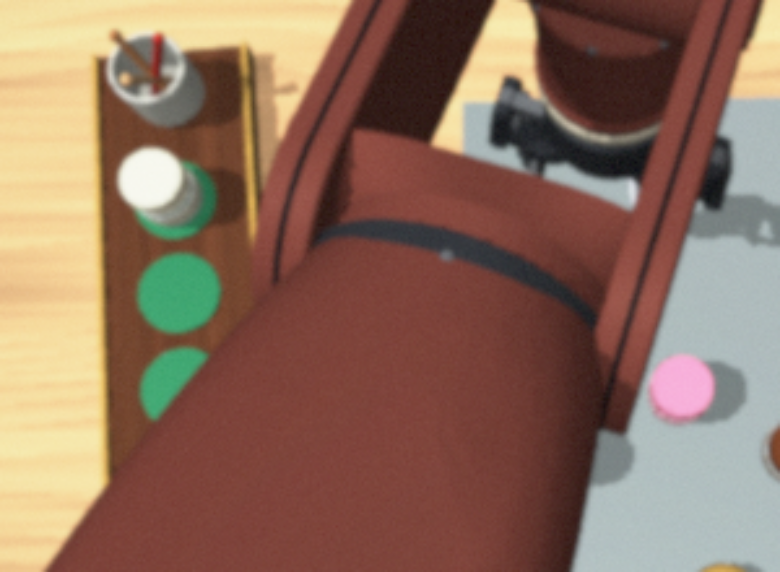

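Ivory stands on the first pad (lid at crop (152,179)). Now down to the tan jar in two stages.

>>> play_rows(rows=[{"tx": 0, "ty": 0.002, "tz": 0.03, "ax": 0, "ay": 0, "az": 0, "gripper": 1}, {"tx": 0, "ty": 0, "tz": 0.03, "ax": 0, "ay": 0, "az": 0, "gripper": 1}, {"tx": 0, "ty": 0, "tz": 0.03, "ax": 0, "ay": 0, "az": 0, "gripper": 1}, {"tx": 0, "ty": 0, "tz": 0, "ax": 0, "ay": 0, "az": 0, "gripper": 1}, {"tx": 0, "ty": 0, "tz": 0, "ax": 0, "ay": 0, "az": 0, "gripper": 1}])

```text
time: 11.28
eef_pos: [0.6238, -0.1218, 0.0766]
eef_rot: [[0.952, -0.305, 0.001], [-0.305, -0.952, -0.0], [0.001, -0.0, -1.0]]
ft_force: [0.1, 0.4, -0.2]
opening: 0.996
grip_force: 0.0
```

```bash
python3 - <<'E'
from plant import cams,ctrl
from h import *
s=ctrl.state();delta(s,(.6238,-.1222,.012),-108)
c=cams.read_camera('top');print('ivory lid',onz(c,(148.5,168.8),.075),'target .6712 .2200')
E
```

```text
pos [ 0.6238 -0.1218  0.0766] yaw -107.8 tool delta [0.     0.0004 0.0646] az 0.004
ivory lid [0.6696596  0.21822485 0.075     ] target .6712 .2200
```

>>> play_rows(rows=[{"tx": 0, "ty": 0, "tz": 0.022, "ax": 0, "ay": 0, "az": 0, "gripper": 1}, {"tx": 0, "ty": 0, "tz": 0.022, "ax": 0, "ay": 0, "az": 0, "gripper": 1}, {"tx": 0, "ty": 0, "tz": 0.019, "ax": 0, "ay": 0, "az": 0, "gripper": 1}, {"tx": 0, "ty": 0, "tz": 0, "ax": 0, "ay": 0, "az": 0, "gripper": 1}, {"tx": 0, "ty": 0, "tz": 0, "ax": 0, "ay": 0, "az": 0, "gripper": 1}, {"tx": 0, "ty": 0, "tz": 0, "ax": 0, "ay": 0, "az": 0, "gripper": 0}, {"tx": 0, "ty": 0, "tz": 0, "ax": 0, "ay": 0, "az": 0, "gripper": 0}, {"tx": 0, "ty": 0, "tz": 0, "ax": 0, "ay": 0, "az": 0, "gripper": 0}, {"tx": 0, "ty": 0, "tz": 0, "ax": 0, "ay": 0, "az": 0, "gripper": 0}, {"tx": 0, "ty": 0, "tz": 0, "ax": 0, "ay": 0, "az": 0, "gripper": 0}, {"tx": 0, "ty": 0, "tz": 0, "ax": 0, "ay": 0, "az": 0, "gripper": 0}])

```text
time: 12.7
eef_pos: [0.6238, -0.1228, 0.0135]
eef_rot: [[0.952, -0.306, 0.002], [-0.306, -0.952, -0.001], [0.002, 0.0, -1.0]]
ft_force: [-0.9, -0.1, 5.5]
opening: 0.536
grip_force: 62.2
```

>>> play_rows(rows=[{"tx": 0, "ty": 0, "tz": -0.02, "ax": 0, "ay": 0, "az": 0, "gripper": 0}, {"tx": 0, "ty": 0, "tz": -0.035, "ax": 0, "ay": 0, "az": 0, "gripper": 0}, {"tx": 0, "ty": 0, "tz": -0.04, "ax": 0, "ay": 0, "az": 0, "gripper": 0}, {"tx": 0, "ty": 0, "tz": -0.035, "ax": 0, "ay": 0, "az": -0.1, "gripper": 0}, {"tx": 0, "ty": 0, "tz": 0, "ax": 0, "ay": 0, "az": -0.15, "gripper": 0}, {"tx": 0, "ty": 0, "tz": 0, "ax": 0, "ay": 0, "az": -0.146, "gripper": 0}, {"tx": 0, "ty": -0.04, "tz": 0, "ax": 0, "ay": 0, "az": 0, "gripper": 0}, {"tx": 0, "ty": -0.05, "tz": 0, "ax": 0, "ay": 0, "az": 0, "gripper": 0}, {"tx": 0, "ty": -0.05, "tz": 0, "ax": 0, "ay": 0, "az": 0, "gripper": 0}, {"tx": 0, "ty": -0.05, "tz": 0, "ax": 0, "ay": 0, "az": 0, "gripper": 0}, {"tx": 0, "ty": -0.05, "tz": 0, "ax": 0, "ay": 0, "az": 0, "gripper": 0}, {"tx": 0, "ty": -0.05, "tz": 0, "ax": 0, "ay": 0, "az": 0, "gripper": 0}])

```text
time: 14.2
eef_pos: [0.5976, 0.1682, 0.143]
eef_rot: [[0.996, 0.085, -0.0], [0.085, -0.996, 0.0], [-0.0, -0.0, -1.0]]
ft_force: [0.5, -0.5, -1.6]
opening: 0.539
grip_force: 61.9
```

>>> play_rows(rows=[{"tx": 0, "ty": -0.048, "tz": 0, "ax": 0, "ay": 0, "az": 0, "gripper": 0}, {"tx": 0, "ty": 0, "tz": 0, "ax": 0, "ay": 0, "az": 0, "gripper": 0}, {"tx": 0, "ty": 0, "tz": 0, "ax": 0, "ay": 0, "az": 0, "gripper": 0}])

```text
time: 14.58
eef_pos: [0.5939, 0.2142, 0.1425]
eef_rot: [[0.996, 0.086, -0.0], [0.086, -0.996, -0.001], [-0.0, 0.001, -1.0]]
ft_force: [-0.1, -0.4, -1.6]
opening: 0.538
grip_force: 62.2
```

```bash
python3 - <<'E'
from plant import cams,ctrl
from h import *
s=ctrl.state();delta(s,(.5956,.2138,.037),-85.2)
E
```

```text
pos [0.5939 0.2142 0.1425] yaw -85.1 tool delta [0.0017 0.0005 0.1055] az 0.002
```

>>> play_rows(rows=[{"tx": 0.002, "ty": 0, "tz": 0.03, "ax": 0, "ay": 0, "az": 0, "gripper": 0}, {"tx": 0, "ty": 0, "tz": 0.03, "ax": 0, "ay": 0, "az": 0, "gripper": 0}, {"tx": 0, "ty": 0, "tz": 0.02, "ax": 0, "ay": 0, "az": 0, "gripper": 0}, {"tx": 0, "ty": 0, "tz": 0.012, "ax": 0, "ay": 0, "az": 0, "gripper": 0}, {"tx": 0, "ty": 0, "tz": 0, "ax": 0, "ay": 0, "az": 0, "gripper": 0}, {"tx": 0, "ty": 0, "tz": 0, "ax": 0, "ay": 0, "az": 0, "gripper": 0}])

```text
time: 15.32
eef_pos: [0.5972, 0.2147, 0.0515]
eef_rot: [[0.996, 0.085, 0.002], [0.085, -0.996, 0.0], [0.002, -0.0, -1.0]]
ft_force: [0.1, -0.7, -0.6]
opening: 0.542
grip_force: 62.1
```

>>> play_rows(rows=[{"tx": -0.002, "ty": 0.001, "tz": 0.005, "ax": 0, "ay": 0, "az": 0, "gripper": 0}, {"tx": 0, "ty": 0, "tz": 0.004, "ax": 0, "ay": 0, "az": 0, "gripper": 0}, {"tx": 0, "ty": 0, "tz": 0.003, "ax": 0, "ay": 0, "az": 0, "gripper": 0}, {"tx": 0, "ty": 0, "tz": 0.002, "ax": 0, "ay": 0, "az": 0, "gripper": 0}, {"tx": 0, "ty": 0, "tz": 0.001, "ax": 0, "ay": 0, "az": 0, "gripper": 0}, {"tx": 0, "ty": 0, "tz": 0.001, "ax": 0, "ay": 0, "az": 0, "gripper": 0}, {"tx": 0, "ty": 0, "tz": 0, "ax": 0, "ay": 0, "az": 0, "gripper": 0}])

```text
time: 16.2
eef_pos: [0.5942, 0.2134, 0.0365]
eef_rot: [[0.996, 0.085, -0.001], [0.085, -0.996, -0.0], [-0.001, 0.0, -1.0]]
ft_force: [-8.7, -1.8, 14.2]
opening: 0.538
grip_force: 63.9
```

>>> play_rows(rows=[{"tx": 0, "ty": 0, "tz": 0, "ax": 0, "ay": 0, "az": 0, "gripper": 0.7}, {"tx": 0, "ty": 0, "tz": 0, "ax": 0, "ay": 0, "az": 0, "gripper": 1}, {"tx": 0, "ty": 0, "tz": 0, "ax": 0, "ay": 0, "az": 0, "gripper": 1}, {"tx": 0, "ty": 0, "tz": 0, "ax": 0, "ay": 0, "az": 0, "gripper": 1}, {"tx": 0, "ty": 0, "tz": -0.02, "ax": 0, "ay": 0, "az": 0, "gripper": 1}, {"tx": 0, "ty": 0, "tz": -0.03, "ax": 0, "ay": 0, "az": 0, "gripper": 1}, {"tx": 0, "ty": 0, "tz": -0.04, "ax": 0, "ay": 0, "az": 0, "gripper": 1}, {"tx": 0, "ty": 0, "tz": -0.035, "ax": 0, "ay": 0, "az": 0, "gripper": 1}, {"tx": -0.01, "ty": 0.026, "tz": 0, "ax": 0, "ay": 0, "az": 0, "gripper": 1}, {"tx": -0.018, "ty": 0.05, "tz": 0, "ax": 0, "ay": 0, "az": 0, "gripper": 1}, {"tx": -0.018, "ty": 0.05, "tz": 0, "ax": 0, "ay": 0, "az": 0, "gripper": 1}, {"tx": -0.018, "ty": 0.05, "tz": 0, "ax": 0, "ay": 0, "az": 0, "gripper": 1}])

```text
time: 17.7
eef_pos: [0.5454, 0.0312, 0.1611]
eef_rot: [[0.996, 0.085, 0.002], [0.085, -0.996, -0.0], [0.002, 0.001, -1.0]]
ft_force: [0.7, -0.1, 0.2]
opening: 1.001
grip_force: 0.0
```

>>> play_rows(rows=[{"tx": -0.018, "ty": 0.05, "tz": 0, "ax": 0, "ay": 0, "az": 0, "gripper": 1}, {"tx": -0.018, "ty": 0.05, "tz": 0, "ax": 0, "ay": 0, "az": 0, "gripper": 1}, {"tx": -0.018, "ty": 0.05, "tz": 0, "ax": 0, "ay": 0, "az": 0, "gripper": 1}, {"tx": -0.018, "ty": 0.05, "tz": 0, "ax": 0, "ay": 0, "az": 0, "gripper": 1}, {"tx": -0.018, "ty": 0.05, "tz": 0, "ax": 0, "ay": 0, "az": 0, "gripper": 1}, {"tx": -0.018, "ty": 0.035, "tz": 0, "ax": 0, "ay": 0, "az": 0, "gripper": 1}, {"tx": 0, "ty": 0, "tz": 0, "ax": 0, "ay": 0, "az": 0, "gripper": 1}, {"tx": 0, "ty": 0, "tz": 0, "ax": 0, "ay": 0, "az": 0, "gripper": 1}])

```text
time: 18.7
eef_pos: [0.4623, -0.2603, 0.1602]
eef_rot: [[0.996, 0.084, 0.001], [0.084, -0.996, -0.0], [0.001, 0.0, -1.0]]
ft_force: [0.1, 1.3, 1.4]
opening: 1.0
grip_force: 0.0
```

```bash
python3 - <<'E'
from plant import cams,ctrl
from h import *
s=ctrl.state();delta(s,(.4615,-.2604,.012),-85.2)
c=cams.read_camera('top');im=c['color']
cv2.imwrite('pics/g7.png',cv2.resize(im[100:350,90:440],None,fx=2.2,fy=2.2)[:,:,::-1])
E
```

```text
pos [ 0.4623 -0.2603  0.1602] yaw -85.2 tool delta [-0.0009  0.      0.1482] az 0.0
```

View pics/g7.png

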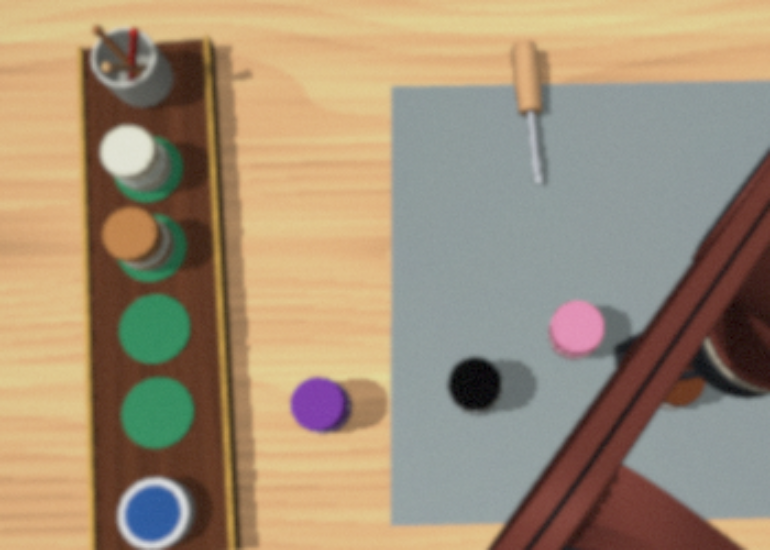

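Ivory (lid (130,151)) and tan (lid (132,236)) stand on the first two pads, and the awl, black jar and pink decoy haven't moved. Now down to brown.

>>> play_rows(rows=[{"tx": -0.001, "ty": 0, "tz": 0.03, "ax": 0, "ay": 0, "az": 0, "gripper": 1}, {"tx": 0, "ty": 0, "tz": 0.03, "ax": 0, "ay": 0, "az": 0, "gripper": 1}, {"tx": 0, "ty": 0, "tz": 0.025, "ax": 0, "ay": 0, "az": 0, "gripper": 1}, {"tx": 0, "ty": 0, "tz": 0, "ax": 0, "ay": 0, "az": 0, "gripper": 1}, {"tx": 0, "ty": 0, "tz": 0, "ax": 0, "ay": 0, "az": 0, "gripper": 1}])

```text
time: 19.38
eef_pos: [0.4619, -0.2603, 0.0754]
eef_rot: [[0.996, 0.086, 0.001], [0.086, -0.996, -0.001], [0.001, 0.001, -1.0]]
ft_force: [0.5, -0.2, 0.1]
opening: 1.007
grip_force: 0.0
```

>>> play_rows(rows=[{"tx": 0, "ty": 0, "tz": 0.022, "ax": 0, "ay": 0, "az": 0, "gripper": 1}, {"tx": 0, "ty": 0, "tz": 0.022, "ax": 0, "ay": 0, "az": 0, "gripper": 1}, {"tx": 0, "ty": 0, "tz": 0.018, "ax": 0, "ay": 0, "az": 0, "gripper": 1}, {"tx": 0, "ty": 0, "tz": 0, "ax": 0, "ay": 0, "az": 0, "gripper": 1}, {"tx": 0, "ty": 0, "tz": 0, "ax": 0, "ay": 0, "az": 0, "gripper": 1}, {"tx": 0, "ty": 0, "tz": 0, "ax": 0, "ay": 0, "az": 0, "gripper": 0}, {"tx": 0, "ty": 0, "tz": 0, "ax": 0, "ay": 0, "az": 0, "gripper": 0}, {"tx": 0, "ty": 0, "tz": 0, "ax": 0, "ay": 0, "az": 0, "gripper": 0}, {"tx": 0, "ty": 0, "tz": 0, "ax": 0, "ay": 0, "az": 0, "gripper": 0}, {"tx": 0, "ty": 0, "tz": 0, "ax": 0, "ay": 0, "az": 0, "gripper": 0}, {"tx": 0, "ty": 0, "tz": 0, "ax": 0, "ay": 0, "az": 0, "gripper": 0}])

```text
time: 20.75
eef_pos: [0.4618, -0.2613, 0.0134]
eef_rot: [[0.996, 0.085, 0.002], [0.085, -0.996, -0.001], [0.002, 0.001, -1.0]]
ft_force: [0.4, 0.5, 5.7]
opening: 0.544
grip_force: 62.3
```

>>> play_rows(rows=[{"tx": 0, "ty": 0, "tz": -0.02, "ax": 0, "ay": 0, "az": 0, "gripper": 0}, {"tx": 0, "ty": 0, "tz": -0.035, "ax": 0, "ay": 0, "az": 0, "gripper": 0}, {"tx": 0, "ty": 0, "tz": -0.04, "ax": 0, "ay": 0, "az": 0, "gripper": 0}, {"tx": 0, "ty": 0, "tz": -0.035, "ax": 0, "ay": 0, "az": 0, "gripper": 0}, {"tx": 0.006, "ty": -0.03, "tz": 0, "ax": 0, "ay": 0, "az": 0, "gripper": 0}, {"tx": 0.01, "ty": -0.05, "tz": 0, "ax": 0, "ay": 0, "az": 0, "gripper": 0}, {"tx": 0.01, "ty": -0.05, "tz": 0, "ax": 0, "ay": 0, "az": 0, "gripper": 0}, {"tx": 0.01, "ty": -0.05, "tz": 0, "ax": 0, "ay": 0, "az": 0, "gripper": 0}, {"tx": 0.01, "ty": -0.05, "tz": 0, "ax": 0, "ay": 0, "az": 0, "gripper": 0}, {"tx": 0.01, "ty": -0.05, "tz": 0, "ax": 0, "ay": 0, "az": 0, "gripper": 0}, {"tx": 0.01, "ty": -0.05, "tz": 0, "ax": 0, "ay": 0, "az": 0, "gripper": 0}, {"tx": 0.01, "ty": -0.05, "tz": 0, "ax": 0, "ay": 0, "az": 0, "gripper": 0}])

```text
time: 22.25
eef_pos: [0.5039, 0.1262, 0.1418]
eef_rot: [[0.996, 0.085, -0.001], [0.085, -0.996, -0.0], [-0.001, 0.0, -1.0]]
ft_force: [1.3, 0.3, -1.6]
opening: 0.538
grip_force: 62.0
```

>>> play_rows(rows=[{"tx": 0.01, "ty": -0.05, "tz": 0, "ax": 0, "ay": 0, "az": 0, "gripper": 0}, {"tx": 0.01, "ty": -0.03, "tz": 0, "ax": 0, "ay": 0, "az": 0, "gripper": 0}, {"tx": 0, "ty": 0, "tz": 0, "ax": 0, "ay": 0, "az": 0, "gripper": 0}, {"tx": 0, "ty": 0, "tz": 0, "ax": 0, "ay": 0, "az": 0, "gripper": 0}])

```text
time: 22.75
eef_pos: [0.5169, 0.2054, 0.1416]
eef_rot: [[0.996, 0.085, -0.002], [0.085, -0.996, -0.001], [-0.002, 0.001, -1.0]]
ft_force: [-0.1, -0.8, -1.6]
opening: 0.538
grip_force: 62.2
```

```bash
python3 - <<'E'
from plant import cams,ctrl
from h import *
s=ctrl.state();delta(s,(.520,.2075,.037),-85.2)
E
```

```text
pos [0.5169 0.2054 0.1416] yaw -85.1 tool delta [ 0.0034 -0.0019  0.1046] az 0.001
```

>>> play_rows(rows=[{"tx": 0.003, "ty": -0.002, "tz": 0.03, "ax": 0, "ay": 0, "az": 0, "gripper": 0}, {"tx": 0, "ty": 0, "tz": 0.03, "ax": 0, "ay": 0, "az": 0, "gripper": 0}, {"tx": 0, "ty": 0, "tz": 0.02, "ax": 0, "ay": 0, "az": 0, "gripper": 0}, {"tx": 0, "ty": 0, "tz": 0.012, "ax": 0, "ay": 0, "az": 0, "gripper": 0}, {"tx": 0, "ty": 0, "tz": 0, "ax": 0, "ay": 0, "az": 0, "gripper": 0}, {"tx": 0, "ty": 0, "tz": 0, "ax": 0, "ay": 0, "az": 0, "gripper": 0}])

```text
time: 23.5
eef_pos: [0.5213, 0.208, 0.0513]
eef_rot: [[0.996, 0.084, 0.002], [0.084, -0.996, 0.0], [0.002, -0.0, -1.0]]
ft_force: [0.2, 0.2, -1.8]
opening: 0.541
grip_force: 62.2
```

>>> play_rows(rows=[{"tx": -0.001, "ty": 0, "tz": 0.005, "ax": 0, "ay": 0, "az": 0, "gripper": 0}, {"tx": 0, "ty": 0, "tz": 0.004, "ax": 0, "ay": 0, "az": 0, "gripper": 0}, {"tx": 0, "ty": 0, "tz": 0.003, "ax": 0, "ay": 0, "az": 0, "gripper": 0}, {"tx": 0, "ty": 0, "tz": 0.002, "ax": 0, "ay": 0, "az": 0, "gripper": 0}, {"tx": 0, "ty": 0, "tz": 0.001, "ax": 0, "ay": 0, "az": 0, "gripper": 0}, {"tx": 0, "ty": 0, "tz": 0, "ax": 0, "ay": 0, "az": 0, "gripper": 0}])

```text
time: 24.25
eef_pos: [0.5193, 0.2081, 0.0364]
eef_rot: [[0.996, 0.085, -0.001], [0.085, -0.996, -0.0], [-0.001, 0.0, -1.0]]
ft_force: [-4.7, -1.9, 8.7]
opening: 0.542
grip_force: 63.4
```

>>> play_rows(rows=[{"tx": 0, "ty": 0, "tz": 0, "ax": 0, "ay": 0, "az": 0, "gripper": 0.7}, {"tx": 0, "ty": 0, "tz": 0, "ax": 0, "ay": 0, "az": 0, "gripper": 1}, {"tx": 0, "ty": 0, "tz": 0, "ax": 0, "ay": 0, "az": 0, "gripper": 1}, {"tx": 0, "ty": 0, "tz": 0, "ax": 0, "ay": 0, "az": 0, "gripper": 1}, {"tx": 0, "ty": 0, "tz": -0.02, "ax": 0, "ay": 0, "az": 0, "gripper": 1}, {"tx": 0, "ty": 0, "tz": -0.03, "ax": 0, "ay": 0, "az": 0, "gripper": 1}, {"tx": 0, "ty": 0, "tz": -0.04, "ax": 0, "ay": 0, "az": 0, "gripper": 1}, {"tx": 0, "ty": 0, "tz": -0.035, "ax": 0, "ay": 0, "az": 0, "gripper": 1}, {"tx": -0.01, "ty": 0.03, "tz": 0, "ax": 0, "ay": 0, "az": 0, "gripper": 1}, {"tx": -0.015, "ty": 0.05, "tz": 0, "ax": 0, "ay": 0, "az": 0, "gripper": 1}, {"tx": -0.015, "ty": 0.05, "tz": 0, "ax": 0, "ay": 0, "az": 0, "gripper": 1}, {"tx": -0.015, "ty": 0.05, "tz": 0, "ax": 0, "ay": 0, "az": 0, "gripper": 1}])

```text
time: 25.75
eef_pos: [0.48, 0.0226, 0.162]
eef_rot: [[0.996, 0.085, 0.002], [0.085, -0.996, -0.0], [0.002, 0.001, -1.0]]
ft_force: [1.4, -1.3, 0.3]
opening: 0.999
grip_force: 0.0
```

>>> play_rows(rows=[{"tx": -0.015, "ty": 0.05, "tz": 0, "ax": 0, "ay": 0, "az": 0, "gripper": 1}, {"tx": -0.013, "ty": 0.055, "tz": 0, "ax": 0, "ay": 0, "az": 0, "gripper": 1}, {"tx": 0, "ty": 0, "tz": 0.03, "ax": 0, "ay": 0, "az": 0, "gripper": 1}, {"tx": 0, "ty": 0, "tz": 0.02, "ax": 0, "ay": 0, "az": 0, "gripper": 1}, {"tx": 0, "ty": 0, "tz": 0, "ax": 0, "ay": 0, "az": 0, "gripper": 1}, {"tx": 0, "ty": 0, "tz": 0, "ax": 0, "ay": 0, "az": 0, "gripper": 1}])

```text
time: 26.5
eef_pos: [0.4618, -0.0831, 0.1118]
eef_rot: [[0.996, 0.085, 0.002], [0.085, -0.996, -0.001], [0.002, 0.001, -1.0]]
ft_force: [0.4, 0.6, 0.4]
opening: 0.999
grip_force: 0.0
```

```bash
python3 - <<'E'
from plant import cams,ctrl
from h import *
s=ctrl.state();delta(s,(.4608,-.083,.0135),-85.2)
E
```

```text
pos [ 0.4618 -0.0831  0.1118] yaw -85.1 tool delta [-0.0012 -0.0002  0.0983] az 0.001
```

>>> play_rows(rows=[{"tx": -0.001, "ty": 0, "tz": 0.025, "ax": 0, "ay": 0, "az": 0, "gripper": 1}, {"tx": 0, "ty": 0, "tz": 0.025, "ax": 0, "ay": 0, "az": 0, "gripper": 1}, {"tx": 0, "ty": 0, "tz": 0.025, "ax": 0, "ay": 0, "az": 0, "gripper": 1}, {"tx": 0, "ty": 0, "tz": 0.023, "ax": 0, "ay": 0, "az": 0, "gripper": 1}, {"tx": 0, "ty": 0, "tz": 0, "ax": 0, "ay": 0, "az": 0, "gripper": 1}, {"tx": 0, "ty": 0, "tz": 0, "ax": 0, "ay": 0, "az": 0, "gripper": 1}, {"tx": 0, "ty": 0, "tz": 0, "ax": 0, "ay": 0, "az": 0, "gripper": 0}, {"tx": 0, "ty": 0, "tz": 0, "ax": 0, "ay": 0, "az": 0, "gripper": 0}, {"tx": 0, "ty": 0, "tz": 0, "ax": 0, "ay": 0, "az": 0, "gripper": 0}, {"tx": 0, "ty": 0, "tz": 0, "ax": 0, "ay": 0, "az": 0, "gripper": 0}, {"tx": 0, "ty": 0, "tz": 0, "ax": 0, "ay": 0, "az": 0, "gripper": 0}, {"tx": 0, "ty": 0, "tz": 0, "ax": 0, "ay": 0, "az": 0, "gripper": 0}])

```text
time: 28.0
eef_pos: [0.4609, -0.0834, 0.0134]
eef_rot: [[0.996, 0.085, 0.002], [0.085, -0.996, -0.001], [0.002, 0.001, -1.0]]
ft_force: [-0.5, 0.4, 6.3]
opening: 0.541
grip_force: 62.0
```

>>> play_rows(rows=[{"tx": 0, "ty": 0, "tz": -0.02, "ax": 0, "ay": 0, "az": 0, "gripper": 0}, {"tx": 0, "ty": 0, "tz": -0.035, "ax": 0, "ay": 0, "az": 0, "gripper": 0}, {"tx": 0, "ty": 0, "tz": -0.04, "ax": 0, "ay": 0, "az": 0, "gripper": 0}, {"tx": 0, "ty": 0, "tz": -0.035, "ax": 0, "ay": 0, "az": 0, "gripper": 0}, {"tx": 0.001, "ty": -0.03, "tz": 0, "ax": 0, "ay": 0, "az": 0, "gripper": 0}, {"tx": 0.002, "ty": -0.05, "tz": 0, "ax": 0, "ay": 0, "az": 0, "gripper": 0}, {"tx": 0.002, "ty": -0.05, "tz": 0, "ax": 0, "ay": 0, "az": 0, "gripper": 0}, {"tx": 0.002, "ty": -0.05, "tz": 0, "ax": 0, "ay": 0, "az": 0, "gripper": 0}, {"tx": 0.001, "ty": -0.05, "tz": 0, "ax": 0, "ay": 0, "az": 0, "gripper": 0}, {"tx": 0, "ty": -0.053, "tz": 0, "ax": 0, "ay": 0, "az": 0, "gripper": 0}, {"tx": 0, "ty": 0, "tz": 0, "ax": 0, "ay": 0, "az": 0, "gripper": 0}, {"tx": 0, "ty": 0, "tz": 0, "ax": 0, "ay": 0, "az": 0, "gripper": 0}])

```text
time: 29.5
eef_pos: [0.4435, 0.1994, 0.142]
eef_rot: [[0.996, 0.086, -0.001], [0.086, -0.996, -0.001], [-0.001, 0.001, -1.0]]
ft_force: [-0.3, -0.6, -1.9]
opening: 0.539
grip_force: 62.3
```

```bash
python3 - <<'E'
from plant import cams,ctrl
from h import *
s=ctrl.state();delta(s,(.4443,.2009,.037),-85.2)
E
```

```text
pos [0.4435 0.1994 0.142 ] yaw -85.1 tool delta [ 0.001  -0.0015  0.105 ] az 0.002
```

>>> play_rows(rows=[{"tx": 0.001, "ty": -0.001, "tz": 0.03, "ax": 0, "ay": 0, "az": 0, "gripper": 0}, {"tx": 0, "ty": 0, "tz": 0.03, "ax": 0, "ay": 0, "az": 0, "gripper": 0}, {"tx": 0, "ty": 0, "tz": 0.02, "ax": 0, "ay": 0, "az": 0, "gripper": 0}, {"tx": 0, "ty": 0, "tz": 0.012, "ax": 0, "ay": 0, "az": 0, "gripper": 0}, {"tx": 0, "ty": 0, "tz": 0, "ax": 0, "ay": 0, "az": 0, "gripper": 0}, {"tx": 0, "ty": 0, "tz": 0, "ax": 0, "ay": 0, "az": 0, "gripper": 0}])

```text
time: 30.25
eef_pos: [0.4457, 0.2005, 0.0512]
eef_rot: [[0.996, 0.084, 0.001], [0.084, -0.996, 0.0], [0.002, -0.0, -1.0]]
ft_force: [-0.1, 0.6, -1.1]
opening: 0.535
grip_force: 62.3
```

>>> play_rows(rows=[{"tx": -0.001, "ty": 0, "tz": 0.005, "ax": 0, "ay": 0, "az": 0, "gripper": 0}, {"tx": 0, "ty": 0, "tz": 0.004, "ax": 0, "ay": 0, "az": 0, "gripper": 0}, {"tx": 0, "ty": 0, "tz": 0.003, "ax": 0, "ay": 0, "az": 0, "gripper": 0}, {"tx": 0, "ty": 0, "tz": 0.002, "ax": 0, "ay": 0, "az": 0, "gripper": 0}, {"tx": 0, "ty": 0, "tz": 0.001, "ax": 0, "ay": 0, "az": 0, "gripper": 0}, {"tx": 0, "ty": 0, "tz": 0, "ax": 0, "ay": 0, "az": 0, "gripper": 0}])

```text
time: 31.0
eef_pos: [0.4437, 0.2007, 0.0365]
eef_rot: [[0.996, 0.085, -0.001], [0.085, -0.996, -0.0], [-0.001, 0.0, -1.0]]
ft_force: [-6.9, -2.5, 11.8]
opening: 0.541
grip_force: 63.8
```

Contact. Release, lift and swing clear of the rack so I can check.

>>> play_rows(rows=[{"tx": 0, "ty": 0, "tz": 0, "ax": 0, "ay": 0, "az": 0, "gripper": 0.7}, {"tx": 0, "ty": 0, "tz": 0, "ax": 0, "ay": 0, "az": 0, "gripper": 1}, {"tx": 0, "ty": 0, "tz": 0, "ax": 0, "ay": 0, "az": 0, "gripper": 1}, {"tx": 0, "ty": 0, "tz": 0, "ax": 0, "ay": 0, "az": 0, "gripper": 1}, {"tx": 0, "ty": 0, "tz": -0.02, "ax": 0, "ay": 0, "az": 0, "gripper": 1}, {"tx": 0, "ty": 0, "tz": -0.03, "ax": 0, "ay": 0, "az": 0, "gripper": 1}, {"tx": 0, "ty": 0, "tz": -0.04, "ax": 0, "ay": 0, "az": 0, "gripper": 1}, {"tx": 0, "ty": 0, "tz": -0.04, "ax": 0, "ay": 0, "az": 0, "gripper": 1}, {"tx": 0, "ty": 0.05, "tz": -0.02, "ax": 0, "ay": 0, "az": 0, "gripper": 1}, {"tx": 0, "ty": 0.06, "tz": 0, "ax": 0, "ay": 0, "az": 0, "gripper": 1}, {"tx": 0, "ty": 0.06, "tz": 0, "ax": 0, "ay": 0, "az": 0, "gripper": 1}, {"tx": 0, "ty": 0.06, "tz": 0, "ax": 0, "ay": 0, "az": 0, "gripper": 1}])

```text
time: 32.5
eef_pos: [0.4633, -0.0303, 0.1856]
eef_rot: [[0.996, 0.085, 0.001], [0.085, -0.996, -0.0], [0.001, 0.0, -1.0]]
ft_force: [1.3, 0.8, -0.3]
opening: 1.002
grip_force: 0.0
```

>>> play_rows(rows=[{"tx": 0, "ty": 0.06, "tz": 0, "ax": 0, "ay": 0, "az": 0, "gripper": 1}, {"tx": 0, "ty": 0.06, "tz": 0, "ax": 0, "ay": 0, "az": 0, "gripper": 1}, {"tx": 0, "ty": 0, "tz": 0, "ax": 0, "ay": 0, "az": 0, "gripper": 1}])

```text
time: 32.88
eef_pos: [0.4734, -0.152, 0.1854]
eef_rot: [[0.997, 0.079, 0.0], [0.079, -0.997, -0.001], [0.0, 0.001, -1.0]]
ft_force: [-0.3, -0.0, -0.2]
opening: 0.999
grip_force: 0.0
```

```bash
python3 - <<'E'
from plant import cams,ctrl
from h import *
c=cams.read_camera('top');im=c['color']
for n,p in dict(ivory=(.6712,.22),tan=(.5956,.2138),brown=(.52,.2075),black=(.4443,.2009)).items():
    for z in(.075,):
        u=proj(c,(*p,z));x,y=u.astype(int);w=im[y-18:y+19,x-18:x+19];hs=cv2.cvtColor(w,cv2.COLOR_RGB2HSV).astype(int);H,S,V=hs[...,0],hs[...,1],hs[...,2]
        m={'ivory':(S<40)&(V>150),'tan':(H<16)&(S>110)&(V>130),'brown':(H<16)&(S>190),'black':V<35}[n]
        k=cv2.morphologyEx(m.astype(np.uint8),cv2.MORPH_OPEN,np.ones((3,3)));cs=max(cv2.findContours(k,0,1)[0],key=cv2.contourArea)
        e=cv2.minEnclosingCircle(cs);q=np.array(e[0])+(x-18,y-18);print(n,q.round(1),round(e[1],1),'err',(onz(c,q,z)[:2]-p).round(4))
cv2.imwrite('pics/f.png',cv2.resize(im[90:360,90:520],None,fx=1.8,fy=1.8)[:,:,::-1])
s=cams.read_camera('scene')['color'];cv2.imwrite('pics/fs.png',cv2.resize(s[130:290,330:540],None,fx=3.5,fy=3.5)[:,:,::-1])
E
```

```text
ivory [147.7 169.1] 12.5 err [-0.0021 -0.0003]
tan [148.2 205.6] 12.7 err [0.0005 0.0014]Traceback (most recent call last):
  File "<stdin>", line 8, in <module>
ValueError: max() iterable argument is empty
```

```bash
python3 - <<'E'
from plant import cams,ctrl
from h import *
c=cams.read_camera('top');im=c['color']
a=cv2.resize(im[90:340,90:250],None,fx=2.4,fy=2.4)
for p in((.52,.2075),(.4443,.2009)):
    u=(proj(c,(*p,.075))-90)*2.4;print(u);cv2.circle(a,tuple(int(q) for q in u),30,(255,0,255),1)
b=cams.read_camera('scene')['color'][130:280,350:530];b=cv2.resize(b,(400,600*150//180*2//3))
h=np.zeros((600,784,3),np.uint8);h[:a.shape[0],:384]=a;h[:b.shape[0],384:]=b
cv2.imwrite('pics/f.png',h[:,:,::-1])
E
```

```text
[144.55404155 371.47795755]
[148.09339006 468.30632792]
```

View pics/f.png

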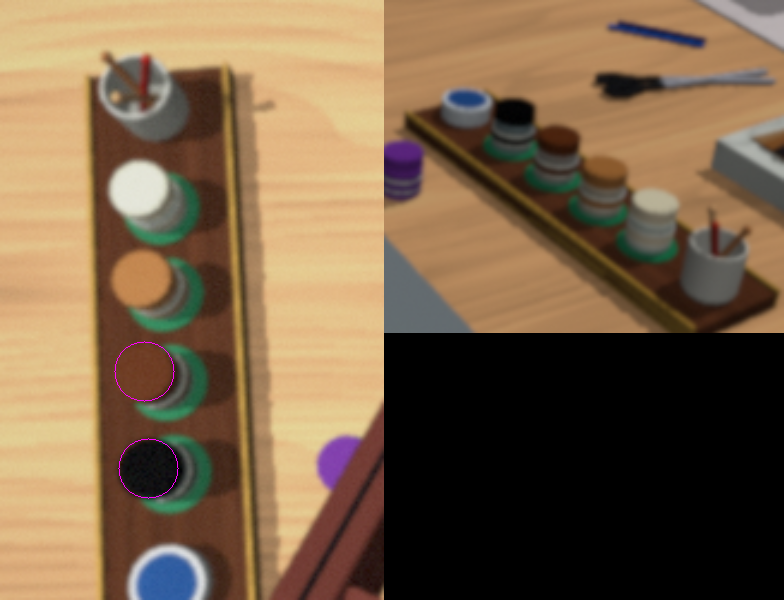

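All four jars stand centred on their pads in the right order. The brown and black lids fill the predicted circles at (145,371) and (148,468). Handing in.

```bash
python3 -c "
from plant import ctrl
print(ctrl.hand_in())"
```

```text
the job is handed in; nothing more can be done
None
```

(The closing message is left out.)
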